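# Seat a steel block in a corner jig and swing the keeper over it

## Task

Push the steel block across the plate with the fingertips until its long side lies flush against the long fence and its end touches the short stop. Then push the red knob so that the yellow keeper arm swings fully round over the seated block, and leave it there. Do not lift or tip the block, and leave the jar, the red cap and the collet where they stand.

Things in the scene. Friction and masses are not known exactly. Their poses are not given: they have to be found in the camera images.
- jig: Corner jig, fixed: blue-painted plate 200 (x) x 300 (y) x 12 mm thick with a long steel fence and a short steel stop that make a square inside corner (x below 60, y below 100 mm). Origin: centre of the plate's underside, on the bench; z up. The fully seated block's origin is at x = 44, y = 57.5, z = 12 mm in this frame.
- fence (a point): Mid-length of the long fence's inner face, 25 mm above the bench; axes as the jig's. The face is the plane x = +60 mm of the jig, facing -x; the bar is 12 mm thick, runs along y from -144 to +118 mm, top 38 mm above the bench.
- stop (a point): Mid-length of the short stop's inner face, 25 mm above the bench; axes as the jig's. The face is the plane y = +100 mm of the jig, facing -y; the bar is 12 mm thick, runs along x from -30 to +50 mm, top 38 mm above the bench (screw heads 4 mm more).
- steel_block: Dark grey ground steel block, 32 (x) x 85 (y) x 34 mm high, about 0.6 kg (varies), lying loose on the jig's plate, clear of fence and stop, with its long side (its y axis) within about 30 degrees of the fence's direction. Origin: centre of its underside (12 mm above the bench); z up.
- keeper (a joint): Angle of the yellow keeper arm about the upright axis through keeper_pivot, rad: 0 = open, arm along the jig's +y; grows counter-clockwise from above; pi/2 = fully swung, arm along the jig's -x across the seated block; hard end at 1.6. Starts between 0 and 0.25. About 1 to 2 N at the knob moves it; it stays where it is left.
- keeper_pivot (a point): Point on the keeper's upright axis, at x = 85, y = 55, z = 55 mm in the jig's frame (behind the fence), in the middle of the arm's thickness. The yellow arm is 18 mm wide, 8 mm thick, and reaches 74 mm from the axis; its underside is 51 mm above the bench, 5 mm above the block's top.
- keeper_knob (a point): Middle of the upright red knob on the keeper arm's free end, 70 mm from the pivot axis: 16 mm in diameter, from 59 to 87 mm above the bench (this point at 73 mm).
- small_jar: Bystander: screw-lid jar, cream with black lid, 53 mm in diameter, 66 mm high, standing on the bench to the left of the jig. Origin: centre of its underside.
- red_cap: Bystander: red round cap, 42 mm in diameter, 22 mm high, on the bench in front of the jig's left half. Origin: centre of its underside.
- collet: Bystander: steel spring collet, 26 mm in diameter, 34 mm high, standing on the bench to the right of the jig. Origin: centre of its underside.
There are look-alikes about, which are no part of the job. There is more than one size of the steel_block; the job needs the smaller.

How it is judged:
On the way, in this order (a step that is already met when the one before it is completed fails the run):
1. the block is pushed flush against fence and stop while the keeper is still open (below 0.6 rad) (x of steel_block in the frame of jig between 0.041 and 0.047 m and y of steel_block in the frame of jig between 0.0545 and 0.0605 m and angle between the y axis of steel_block and the y axis of jig, either way round below 0.035 rad and z of steel_block in the frame of jig between 0.009 and 0.015 m and angle between steel_block's own z axis and vertical below 0.06 rad and value of joint keeper below 0.6 rad), for 0.2 s.
2. the keeper is swung over the seated block (x of steel_block in the frame of jig between 0.041 and 0.047 m and y of steel_block in the frame of jig between 0.0545 and 0.0605 m and angle between the y axis of steel_block and the y axis of jig, either way round below 0.035 rad and z of steel_block in the frame of jig between 0.009 and 0.015 m and angle between steel_block's own z axis and vertical below 0.06 rad and value of joint keeper above 1.4 rad), for 0.2 s.
At the end, for the whole second after the job is handed in: The block lies flat on the plate within 3 mm of the fence and of the stop and within 0.035 rad of parallel, at rest; the keeper stands beyond 1.4 rad, over the block; the jar, cap and collet are within 15 mm of where they stood (all of step 2 and linear speed of steel_block below 0.02 m/s and distance of each of small_jar, red_cap, collet from where it was at the start of the episode below 0.015 m); the robot touches nothing.
It fails at once if the block is lifted off the plate (z of steel_block in the frame of jig above 0.018 m).
It fails at once if the block is tipped (angle between steel_block's own z axis and vertical above 0.2 rad).
It fails at once if the jar is moved more than 15 mm or knocked over (distance of small_jar from where it was at the start of the episode above 0.015 m or angle between small_jar's own z axis and vertical above 0.3 rad).
It fails at once if the red cap is moved more than 15 mm or knocked over (distance of red_cap from where it was at the start of the episode above 0.015 m or angle between red_cap's own z axis and vertical above 0.3 rad).
It fails at once if the collet is moved more than 15 mm or knocked over (distance of collet from where it was at the start of the episode above 0.015 m or angle between collet's own z axis and vertical above 0.3 rad).
It also fails if it takes over 64 s, if anything falls off the work surface, if the arm or the gripper's body presses on something with over 40 N, if the wrist force passes 120 N, or if a joint passes its speed limit or range.

## Robot

A 7-joint arm with a two-finger parallel gripper is mounted at the origin on the work surface; the furniture and walls round the work are solid. World frame = base frame: x ahead of the robot, y to its left, z up, the work surface at z = 0. Lengths are in m, angles in rad, forces in N, time in s.
With the tool pointing down it reaches from about 0.4 to 0.85 m from the base axis. Payload 10.4 kg.
Tool frame: the origin (TCP) lies at the very end of the fingers, on their centre line; the grasp point (between the pads) lies 19 mm behind it (r.pinch_z is the distance from the TCP to the grasp point, in m); z points along the fingers, y is the line along which they close (so a half turn about z gives the same grasp; the last joint's range is limited). The gripper opens to 87 mm and grips with 3 to 60 N. Pads are 19 mm wide; open, the fingers measure 117 mm over their backs; the gripper's body (75 mm by 190 mm) begins 51 mm behind the grasp point.
Start: joints at [1.127, 0.332, -0.065, 1.46, 0.022, 1.35, -0.088], TCP at [0.255, -0.57, 0.223] pointing down, gripper open.
Joint ranges: [-2.6, 2.6], [-0.5, 2.12], [-1.47, 1.34], [0.16, 2.42], [-1.27, 4.41], [0.06, 2.06], [-2.6, 2.6]. Speed limits (rad/s): [2.22, 2.22, 2.79, 2.79, 3.14, 3.14, 3.14].

## Interface

Orientations are given as a unit quaternion [x, y, z, w].
In Python, from bench import sensors, vision, r gives the robot as it stands.
- The arm moves only by the shell command python3 -m crank 'ROWS' [OPENING] [FORCE]. ROWS is JSON, a list of rows, each a list of 2 entries, a list of its own where there are three numbers: the shift along the tool's x, y, z normalised to -1 to 1, where 1 is 3 cm, then the turn about the tool's z normalised to -1 to 1, where 1 is 8 degrees. A call has 1 to 12 rows; each row shifts and turns the commanded pose from where the row before left it, along the tool's axes as they then stand; what a row does not reach is not made up. A row lasts 1/8 s, in which the tool goes at most 62.5 mm and 10.7 degrees, less where a joint would pass 70% of its speed; a pose out of reach is approached as far as the arm can. A call with a number of a shift or a turn outside -1 to 1 is refused whole. A call with a gripper value outside its range is refused whole. OPENING is the opening, from 0 (shut) to 1 (fully open), set as the call begins (- or left out, the last holds). The fingers move at their own pace and stop on an object; FORCE is the grip in N (left out, the last holds). Time passes only in rows, so rows that do not move let the fingers close. It gives the time, the measured TCP pose, the force, the opening and the grip force at its end, in the units of the state.
- sensors.read_state(): the state, without advancing time (a new reading comes with each control period).
- vision.camera(name): name is "side" or "top" or "wrist"; returns the picture (400x640x3 uint8, red, green, blue); there is no depth.
- vision.camera_model(name): a dict with "vertical_fov" (degrees; the focal length in pixels is half the picture's height over the tangent of half this angle, whatever the lens; pixels are square), "cx", "cy" (the principal point, pixels), "dist" ([k1, k2, p1, p2, k3] as OpenCV has them; the pictures are not rectified), "camera_from_world" (4x4, takes a point from world to camera coordinates); the wrist camera has in their place "hand_eye" (4x4, takes a point from camera to tool coordinates, whose origin is the TCP and whose axes are the flange's). Camera axes: x right, y down, z forward; pixel columns grow to the right and rows downward; lengths in m; the calibration is good to about 2 mm. A picture is of the moment at which its call begins: read the wrist's pose just before it. camera_model takes no time and is no camera call.
- r.close_job(): hands the job in; it is judged then, once.
The state is a dict: "time": time; "joint_positions": joint angles; "joint_vel": joint speeds; "joint_torque": joint torques, N m; "ee_pos": TCP position; "eef_rot": TCP orientation; "ft_force": force on the tool from outside, world axes, zero at the start; "torque": the same for the moment, N m; "width": finger opening in m; "grip_force": force on a finger pad.
Only numpy, scipy, OpenCV 4.12 (cv2) and the standard library are available. Lean on these libraries where they do the work, as an engineer would, in place of code of your own. Each camera call takes 0.05 s, during which the arm holds its last target. There are 200 camera calls.

## Working session

There is one attempt and no reset: what is moved stays moved. The work goes in short steps, Python scripts to look and compute and a shell command to move; the robot and the scene stay as the last step left them, time stands still between calls to the robot, and variables do not carry over. Pictures are saved under pics/ and viewed, at most 12 in all, crops included, and the job is handed in when it is done.

```bash
mkdir -p pics; ls; python3 - <<'E'
from bench import sensors, vision, r
import cv2,numpy as np
s=sensors.read_state(); print(s['time'],s['ee_pos'],s['eef_rot'],s['width'],s['ft_force'])
for n in('top','side'):
    cv2.imwrite(f'pics/{n}0.png',vision.camera(n)[:,:,::-1])
for n in('top','side','wrist'):
    print(n,{k:np.round(v,4).tolist() for k,v in vision.camera_model(n).items()})
E
```

```text
pics
0.0 [ 0.2551242  -0.5701463   0.22179089] [ 9.77943523e-01  2.08868401e-01 -2.04897836e-04 -6.44402990e-04] 0.08702625692894239 [0.58084689 0.57554198 0.25320107]
top {'vertical_fov': 46.0642, 'cx': 319.6377, 'cy': 200.0147, 'dist': [-0.0925, 0.0, 0.0, 0.0, 0.0], 'camera_from_world': [[-0.0144, -0.9999, -0.0007, 0.017], [-0.9868, 0.0143, -0.1614, 0.4151], [0.1614, -0.0017, -0.9869, 1.3316], [0.0, 0.0, 0.0, 1.0]]}
side {'vertical_fov': 54.5736, 'cx': 311.0898, 'cy': 199.0439, 'dist': [-0.0131, 0.0, 0.0, 0.0, 0.0], 'camera_from_world': [[-0.8835, -0.4684, -0.0099, 0.3626], [-0.2897, 0.5627, -0.7743, 0.1658], [0.3682, -0.6812, -0.6328, 1.1478], [0.0, 0.0, 0.0, 1.0]]}
wrist {'vertical_fov': 62.6834, 'cx': 321.901, 'cy': 203.5577, 'dist': [-0.0381, 0.0, 0.0, 0.0, 0.0], 'hand_eye': [[0.0014, -0.9576, -0.288, 0.0802], [1.0, 0.001, 0.0014, 0.0005], [-0.001, -0.288, 0.9576, -0.1613], [0.0, 0.0, 0.0, 1.0]]}
```

View pics/top0.png

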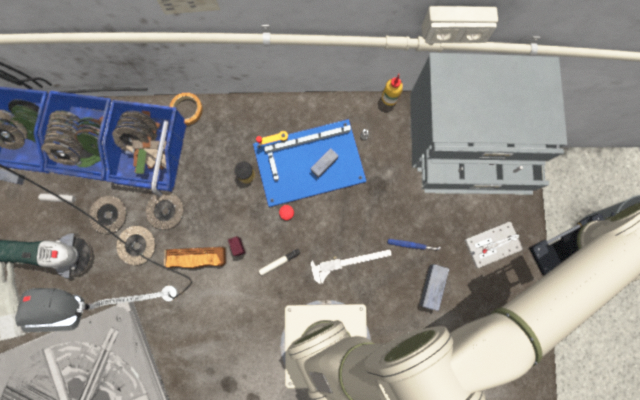

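View pics/side0.png

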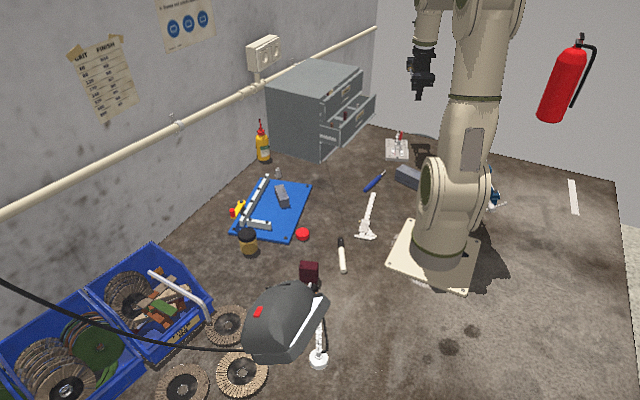

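The top view shows the blue jig around (310,163). Its fence is on the far side and its stop on the left at (273,165). The keeper knob is at (260,139), the block at (324,162), the jar at (244,173), the cap at (287,212) and the collet at (365,134). The larger look-alike block is at (434,288). The side view agrees.

```bash
cat > h.py <<'E'
from bench import sensors, vision, r
import cv2,numpy as np
from scipy.spatial.transform import Rotation as R
def K(m):
    f=200/np.tan(np.radians(m['vertical_fov'])/2); return np.array([[f,0,m['cx']],[0,f,m['cy']],[0,0,1.]])
def wfc(n,s=None):
    m=vision.camera_model(n)
    if n!='wrist': return m,np.linalg.inv(m['camera_from_world'])
    T=np.eye(4);T[:3,:3]=R.from_quat(s['eef_rot']).as_matrix();T[:3,3]=s['ee_pos']
    return m,T@np.array(m['hand_eye'])
def onplane(n,px,z,s=None):
    m,T=wfc(n,s)
    p=cv2.undistortPoints(np.array(px,float).reshape(-1,1,2),K(m),np.array(m['dist'])).reshape(-1,2)
    d=np.c_[p,np.ones(len(p))]@T[:3,:3].T; o=T[:3,3]
    return o+d*((z-o[2])/d[:,2])[:,None]
def project(n,P,s=None):
    m,T=wfc(n,s);C=np.linalg.inv(T)
    return cv2.projectPoints(np.array(P,float).reshape(-1,1,3),cv2.Rodrigues(C[:3,:3])[0],C[:3,3],K(m),np.array(m['dist']))[0].reshape(-1,2)
def biggest(mask):
    c=cv2.findContours(mask.astype(np.uint8),cv2.RETR_EXTERNAL,cv2.CHAIN_APPROX_NONE)[0]
    return max(c,key=cv2.contourArea).reshape(-1,2)
E
python3 - <<'E'
from h import *
im=cv2.imread('pics/top0.png'); hsv=cv2.cvtColor(im,cv2.COLOR_BGR2HSV)
H,S,V=[hsv[...,i] for i in range(3)]
roi=np.zeros(H.shape,bool);roi[110:230,230:390]=1
blue=roi&(H>98)&(H<122)&(S>150)
c=biggest(cv2.morphologyEx(blue.astype(np.uint8),cv2.MORPH_CLOSE,np.ones((9,9))))
w=onplane('top',c,0.012)
rc=cv2.minAreaRect(w[:,:2].astype(np.float32));print('jig',rc)
for nm,mk,z in(('red',roi&((H<6)|(H>174))&(S>150),.022),('yel',roi&(H>18)&(H<32)&(S>150),.055)):
    n,l,st,ce=cv2.connectedComponentsWithStats(mk.astype(np.uint8))
    for i in range(1,n):
        if st[i,4]>5: print(nm,st[i],onplane('top',ce[i],z),onplane('top',ce[i],.073))
cv2.imwrite('pics/crop0.png',cv2.resize(im[110:230,230:390],None,fx=5,fy=5,interpolation=cv2.INTER_CUBIC))
E
```

```text
jig ((0.533938467502594, 0.041800037026405334), (0.19684191048145294, 0.29666173458099365), 13.92700481414795)
red [256 136   5   7  24] [[0.60615613 0.19219301 0.022     ]] [[0.59072529 0.18548034 0.073     ]]
red [280 205  14  15 164] [[0.38262345 0.10904567 0.022     ]] [[0.37558043 0.10545301 0.073     ]]
yel [262 133  25  10 106] [[0.59824766 0.14322986 0.055     ]] [[0.5927733  0.14146631 0.073     ]]
```

View pics/crop0.png

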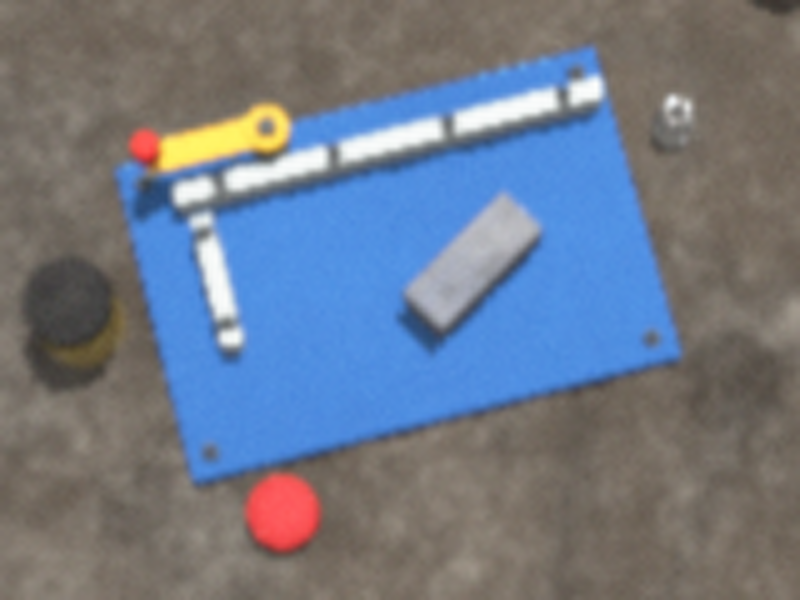

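The crop shows the block top centred at about crop (475,262), turned about 30° from the fence. The keeper is open (knob at (145,147)), and all three bystanders are visible. Next I measure the block, checking its height from both views.

```bash
python3 - <<'E'
from h import *
a=np.radians(13.93);O=np.array([.5339,.0418]);Rj=np.array([[np.cos(a),-np.sin(a)],[np.sin(a),np.cos(a)]])
W=lambda p:O+Rj@np.array(p)
J=lambda w:(np.atleast_2d(w)[:,:2]-O)@Rj
def comp(n,seed,lo):
    im=cv2.imread(f'pics/{n}0.png');hsv=cv2.cvtColor(im,cv2.COLOR_BGR2HSV)
    mk=((hsv[...,1]<70)&(hsv[...,2]>lo)).astype(np.uint8)
    l=cv2.connectedComponents(mk,connectivity=4)[1]
    return biggest(l==l[seed[1],seed[0]])
c=comp('top',(324,162),90)
w=onplane('top',c,.046)
rc=cv2.minAreaRect((J(w)*1000).astype(np.float32));print('block top face in jig mm',rc, np.round(cv2.boxPoints(rc),1).tolist())
ctr=np.array(rc[0])/1000
# height check: ray top through image centre vs side
pt=np.mean(cv2.boxPoints(cv2.minAreaRect(c)),0)
cs=comp('side',(281,191),60);ps=np.mean(cv2.boxPoints(cv2.minAreaRect(cs)),0);print(pt,len(cs),ps,cv2.minAreaRect(cs)[1])
print('side on z=.046 jig',J(onplane('side',cs,.046)).min(0)*1000,J(onplane('side',cs,.046)).max(0)*1000)
print('jig knob from top',J(onplane('top',[[258,139]],.08))*1000)
print('wall base?',onplane('top',[[320,95],[365,134]],0),'cabinet',onplane('top',[[415,185],[412,100]],.0))
print('jar,cap,collet jig',J(onplane('top',[[243.5,170],],.066))*1000,J(onplane('top',[[286.7,212]],.022))*1000,J(onplane('top',[[365,132]],.034))*1000)
E
```

```text
block top face in jig mm ((-20.342384338378906, -41.46965789794922), (31.444162368774414, 86.50420379638672), 30.913307189941406) [[-56.099998474121094, -12.399999618530273], [-11.600000381469727, -86.69999694824219], [15.399999618530273, -70.5], [-29.100000381469727, 3.700000047683716]]
[324.00003 162.5    ] 58 [281.78082 195.58221] (23.17414665222168, 10.650744438171387)
side on z=.046 jig [-63.4906067  -85.20335847] [12.71361515 33.61558704]
jig knob from top [[ 87.0185987  126.60736547]]
wall base? [[ 0.75090045  0.00512889  0.        ]
 [ 0.62299998 -0.13041383  0.        ]] cabinet [[ 0.46233242 -0.27590103  0.        ]
 [ 0.73149007 -0.28046072  0.        ]]
jar,cap,collet jig [[ 12.49463447 189.17778906]] [[-130.44803674  100.15449309]] [[  41.61713412 -184.31655983]]
```

```bash
python3 -m crank '[[[0,0,0],0.635],[[0,0,0],0.635],[[0.5,-0.95,0],0],[[0.5,-0.95,0],0],[[0.5,-0.95,0],0],[[0.5,-0.95,0],0],[[0.5,-0.95,0],0],[[0.5,-0.95,0],0],[[0.5,-0.95,0],0],[[0.5,-0.95,0],0],[[0.5,-0.95,0],0],[[0.5,-0.95,0],0]]' 0.6
```

```text
time: 1.6
ee_pos: [0.3322, -0.2566, 0.2223]
eef_rot: [0.993, 0.121, -0.0, -0.0]
ft_force: [-0.2, 0.7, 0.6]
width: 0.0524
grip_force: 0.0
```

```bash
python3 -m crank '[[[0.8,-0.9,0],0],[[0.8,-0.9,0],0],[[0.8,-0.9,0],0],[[0.8,-0.9,0],0],[[0.8,-0.9,0],0],[[0.8,-0.9,0],0],[[0.8,-0.9,0],0],[[0.5,-0.4,0],0],[[0,0,0],0]]'
cat >> h.py <<'E'
a=np.radians(13.93);O=np.array([.5339,.0418]);Rj=np.array([[np.cos(a),-np.sin(a)],[np.sin(a),np.cos(a)]])
J=lambda w:(np.atleast_2d(w)[:,:2]-O)@Rj*1000
def tcp():
    s=sensors.read_state();x=R.from_quat(s['eef_rot']).as_matrix()
    print('t %.2f tcp jig'%s['time'],np.round(J(s['ee_pos'])[0],1),'z %.1f'%(s['ee_pos'][2]*1000),'yaw-jig %.2f'%(np.degrees(np.arctan2(x[1,0],x[0,0]))-13.93),'tilt',np.round(x[:2,2],4),'w %.1f'%(s['width']*1000),'F',np.round(s['ft_force'],1));return s
E
python3 - <<'E'
from h import *
s=tcp(); im=vision.camera('wrist');cv2.imwrite('pics/w1.png',im[:,:,::-1])
E
```

```text
time: 2.72
ee_pos: [0.4615, -0.0174, 0.2222]
eef_rot: [0.992, 0.123, -0.0, -0.0]
ft_force: [-0.1, -0.2, 0.2]
width: 0.0525
grip_force: 0.0
t 2.73 tcp jig [-84.5 -40. ] z 222.2 yaw-jig 0.16 tilt [-0.0005  0.0006] w 52.5 F [-0.1 -0.2  0.2]
```

View pics/w1.png

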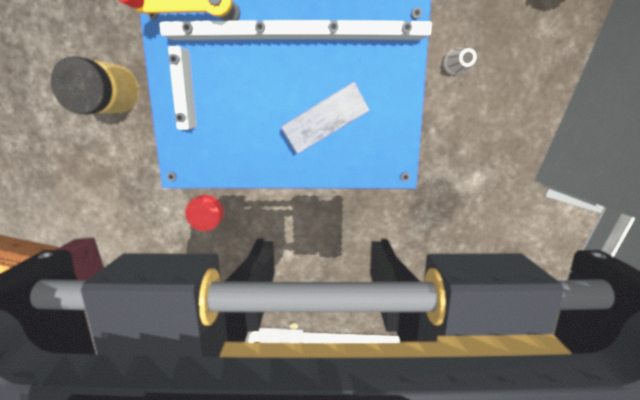

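The wrist view shows the block at about (325,117), the fence bar along row 29, the stop at (182,88), the cap at (204,212) and the jar at (80,85). The approach is free. I'll use this view to refine the jig frame and the block position.

```bash
python3 - <<'E'
from h import *
s=sensors.read_state();im=cv2.imread('pics/w1.png');hsv=cv2.cvtColor(im,cv2.COLOR_BGR2HSV);H,S,V=[hsv[...,i] for i in range(3)]
blue=((H>98)&(H<122)&(S>130)).astype(np.uint8);blue[230:]=0
p=lambda px,z:np.round(J(onplane('wrist',px,z,s)),1).tolist()
# plate front edge & sides
rows=[c for c in range(190,400,10)]
fe=[(c,np.where(blue[:,c])[0].max()+.5) for c in rows];e=J(onplane('wrist',fe,.012,s));k=np.polyfit(e[:,1],e[:,0],1)
print('front edge x at y=0 (want -100): %.1f slope deg %.2f'%(k[1],np.degrees(np.arctan(k[0]))))
L=[];Rr=[]
for y in range(110,185,5):
    c=np.where(blue[y])[0];L.append((c.min()-.5,y));Rr.append((c.max()+.5,y))
for n,q in(('left',L),('right',Rr)):
    e=J(onplane('wrist',q,.012,s));print(n,np.median(e[:,1]),'slope',np.degrees(np.polyfit(e[:,0],e[:,1],1)[0]))
l=cv2.connectedComponents(((S<70)&(V>90)).astype(np.uint8),connectivity=4)[1]
for n,sd,z in(('block',(325,117),.046),('fence',(300,28),.038),('stop',(182,90),.038)):
    rc=cv2.minAreaRect(J(onplane('wrist',biggest(l==l[sd[1],sd[0]]),z,s)).astype(np.float32));print(n,np.round(rc[0],1),np.round(rc[1],1),round(rc[2],2))
E
```

```text
front edge x at y=0 (want -100): -96.8 slope deg 0.14
left 145.26660718389894 slope 0.12731866484061097
right -150.59176070863828 slope 0.04620771587470617
block [-17.6 -44. ] [31.6 84.8] 30.85
fence [-98.1 -46. ] [391.7 766.6] 0.14
stop [11.2 99. ] [20.8 79.6] 89.82
```

```bash
python3 -m crank '[[[0,0,0.9],0],[[0,0.1,0.9],0],[[0,0,0.9],0],[[0,0,0.9],0],[[0,0,0.9],0],[[0,0,0.9],0],[[0,0,0.8],0],[[0,0,0.4],0],[[0,0,0],0]]'
python3 -m crank '[[[0.4,0,0],0],[[0.4,0,0],0],[[0.3,0,0],0],[[0.3,0,0],0],[[0.3,0,0],0],[[0.3,0,0],0],[[0.3,0,0],0],[[0.3,0,0],0],[[0,0,0],0]]'
python3 - <<'E'
from h import *
tcp(); im=vision.camera('top');cv2.imwrite('pics/t2.png',cv2.resize(im[110:230,230:390,::-1],None,fx=5,fy=5))
E
```

```text
time: 3.9
ee_pos: [0.4615, -0.0221, 0.0242]
eef_rot: [0.993, 0.121, -0.001, -0.0]
ft_force: [-0.5, -1.3, 0.7]
width: 0.0524
grip_force: 0.0
time: 5.03
ee_pos: [0.5389, -0.0028, 0.0246]
eef_rot: [0.993, 0.121, 0.001, 0.0]
ft_force: [-1.1, -0.2, -0.3]
width: 0.0524
grip_force: 0.0
t 5.03 tcp jig [ -5.9 -44.5] z 24.6 yaw-jig 0.00 tilt [0.0014 0.0001] w 52.4 F [-1.1 -0.2 -0.3]
```

View pics/t2.png

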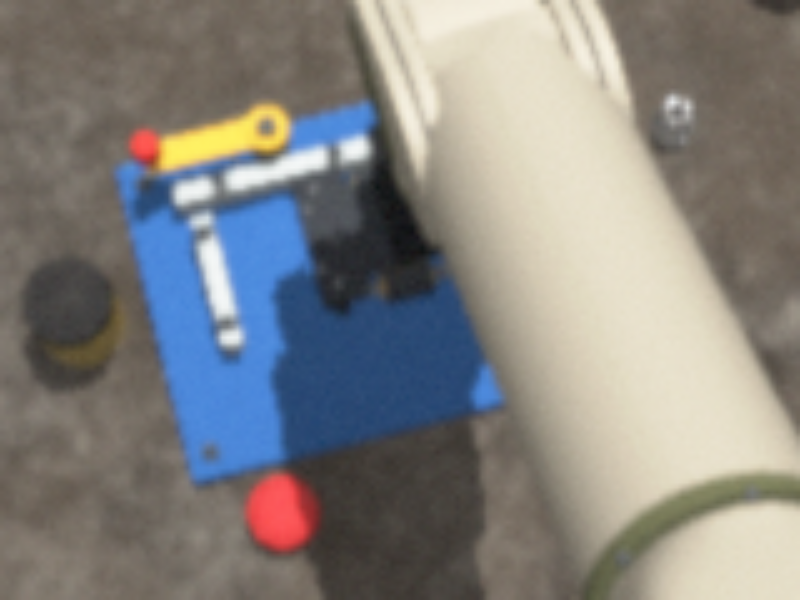

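The arm now hides part of the jig, but the block's left end at crop (300-360,190) is nearly parallel to the fence and about 20 mm short of it. I keep pushing.

```bash
python3 -m crank '[[[0.2,0,0],0],[[0.2,0,0],0],[[0.2,0,0],0],[[0.1,0,0],0],[[0,0,0],0]]'
python3 -m crank '[[[0.1,0,0],0],[[0,0,0],0]]'
python3 -c "
from h import *
tcp()"
```

```text
time: 5.7
ee_pos: [0.5582, 0.0022, 0.0245]
eef_rot: [0.993, 0.121, 0.0, 0.0]
ft_force: [-2.0, -1.5, 0.4]
width: 0.0522
grip_force: 1.1
time: 5.95
ee_pos: [0.5611, 0.003, 0.0245]
eef_rot: [0.993, 0.121, 0.0, 0.0]
ft_force: [-2.3, -1.1, 0.2]
width: 0.0522
grip_force: 1.3
t 5.95 tcp jig [ 17.1 -44.2] z 24.5 yaw-jig 0.01 tilt [ 0.0002 -0.0001] w 52.2 F [-2.3 -1.1  0.2]
```

```bash
python3 -m crank '[[[0.07,0,0],0],[[0,0,0],0]]'
python3 -m crank '[[[0.07,0,0],0],[[0,0,0],0]]'
python3 -m crank '[[[0.07,0,0],0],[[0,0,0],0]]'
python3 -c "
from h import *
tcp()"
```

```text
time: 6.2
ee_pos: [0.5622, 0.0034, 0.0244]
eef_rot: [0.993, 0.121, -0.001, 0.0]
ft_force: [-8.7, -1.3, 5.0]
width: 0.052
grip_force: 4.1
time: 6.45
ee_pos: [0.5624, 0.0035, 0.0241]
eef_rot: [0.993, 0.121, -0.003, 0.0]
ft_force: [-16.1, -3.0, 12.5]
width: 0.0524
grip_force: 8.5
time: 6.7
ee_pos: [0.5626, 0.0035, 0.0238]
eef_rot: [0.993, 0.121, -0.005, 0.001]
ft_force: [-25.3, -3.3, 16.9]
width: 0.0523
grip_force: 12.8
t 6.70 tcp jig [ 18.6 -44. ] z 23.8 yaw-jig -0.07 tilt [-0.0099 -0.0025] w 52.3 F [-25.3  -3.3  16.9]
```

```bash
python3 -m crank '[[[-0.4,0,0],0],[[-0.9,0,0],0],[[-0.9,0,-0.5],0],[[-0.5,0,-1],0],[[-0.3,0,-1],0],[[-0.3,0,-1],0],[[-0.3,0,-1],0],[[0,0,0],0]]' 0
python3 - <<'E'
from h import *
s=tcp(); im=vision.camera('wrist')[:,:,::-1].copy();cv2.imwrite('pics/w3.png',im)
hsv=cv2.cvtColor(im,cv2.COLOR_BGR2HSV);S,V=hsv[...,1],hsv[...,2]
l,st,ce=cv2.connectedComponentsWithStats(((S<75)&(V>80)).astype(np.uint8),connectivity=4)[1:]
print([ (i,st[i].tolist()) for i in range(1,len(st)) if st[i,4]>800])
E
```

```text
time: 7.7
ee_pos: [0.464, -0.0215, 0.1619]
eef_rot: [0.993, 0.121, 0.003, 0.001]
ft_force: [0.2, 0.2, -0.7]
width: 0.0002
grip_force: 0.0
t 7.70 tcp jig [-83.1 -44.6] z 161.9 yaw-jig 0.02 tilt [ 0.006  -0.0015] w 0.2 F [ 0.2  0.2 -0.7]
[(1, [0, 0, 640, 358, 138658]), (5, [129, 37, 38, 101, 2622]), (11, [306, 265, 32, 78, 1325]), (49, [398, 380, 242, 20, 2338])]
```

View pics/w3.png

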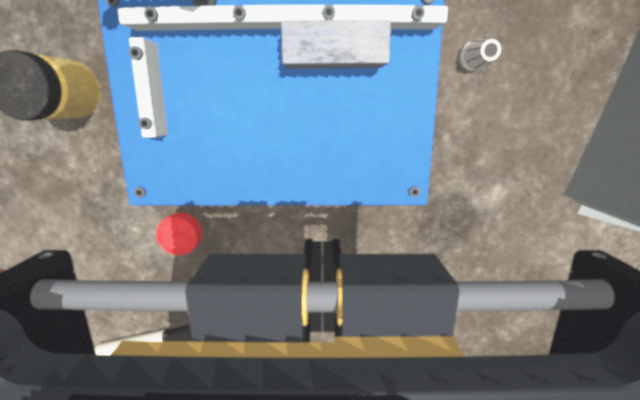

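The block lies flush on the fence. Its top face spans columns 282-389 and rows 20-64.

```bash
python3 -c "
from h import *
s=sensors.read_state()
print(np.round(J(onplane('wrist',[[282,64],[389,66],[281,21],[388,24]],.046,s)),1), np.round(J(onplane('wrist',[[162,134]],.038,s)),1))"
```

```text
[[ 28.2 -13.9]
 [ 27.  -97.9]
 [ 58.9 -14. ]
 [ 57.2 -95.6]] [[-26.2  91.7]]
```

```bash
python3 -m crank '[[[0.8,0.7,0],0],[[0.8,0.7,0],0],[[0.8,0.7,0],0],[[0.9,0.8,0],0],[[0.85,0,0.2],0],[[0,0,0.8],0],[[0,0,0.9],0],[[0,0,0.9],0],[[0,0,0.9],0],[[0,0,0.6],0],[[0,0,0.2],0],[[0,0,0],0]]'
python3 -c "
from h import *
tcp()"
```

```text
time: 9.25
ee_pos: [0.6043, -0.0757, 0.0246]
eef_rot: [0.993, 0.121, 0.0, -0.0]
ft_force: [-0.1, 0.5, 0.2]
width: 0.0006
grip_force: 0.0
t 9.25 tcp jig [  40.1 -131. ] z 24.6 yaw-jig 0.03 tilt [0.0001 0.0002] w 0.6 F [-0.1  0.5  0.2]
```

```bash
python3 -m crank '[[[0.1,-0.3,0],0],[[0,-0.4,0],0],[[0,-0.4,0],0],[[0,-0.4,0],0],[[0,-0.4,0],0],[[0,-0.4,0],0],[[0,-0.4,0],0],[[0,-0.4,0],0],[[0,-0.4,0],0],[[0,-0.3,0],0],[[0,-0.2,0],0],[[0,0,0],0]]'
python3 -c "
from h import *
tcp()"
python3 -m crank '[[[0,-0.1,0],0],[[0,0,0],0]]'
python3 -m crank '[[[0,-0.1,0],0],[[0,0,0],0]]'
```

```text
time: 10.75
ee_pos: [0.5782, 0.0422, 0.0249]
eef_rot: [0.993, 0.122, 0.0, -0.0]
ft_force: [0.9, -1.2, 1.1]
width: 0.0004
grip_force: 1.0
t 10.75 tcp jig [ 43.1 -10.3] z 24.9 yaw-jig 0.06 tilt [0.0006 0.0002] w 0.4 F [ 0.9 -1.2  1.1]
time: 11.0
ee_pos: [0.5776, 0.044, 0.0247]
eef_rot: [0.993, 0.121, 0.0, 0.0]
ft_force: [0.6, -3.3, 4.8]
width: 0.0003
grip_force: 2.6
time: 11.25
ee_pos: [0.5769, 0.0468, 0.0247]
eef_rot: [0.993, 0.121, 0.0, 0.0]
ft_force: [1.5, -4.9, 4.7]
width: 0.0002
grip_force: 2.8
```

```bash
for i in 1 ; do :; done; python3 -m crank '[[[0,-0.08,0],0],[[0,0,0],0]]'
python3 -m crank '[[[0,-0.08,0],0],[[0,0,0],0]]'
python3 -c "
from h import *
tcp()"
```

```text
time: 11.5
ee_pos: [0.5764, 0.049, 0.0247]
eef_rot: [0.993, 0.121, 0.0, 0.0]
ft_force: [1.0, -5.5, 4.5]
width: 0.0004
grip_force: 3.0
time: 11.75
ee_pos: [0.5758, 0.0514, 0.0247]
eef_rot: [0.993, 0.121, 0.0, 0.0]
ft_force: [1.1, -5.3, 5.7]
width: 0.0002
grip_force: 3.0
t 11.75 tcp jig [43.  -0.8] z 24.7 yaw-jig -0.01 tilt [ 0.0004 -0.0006] w 0.2 F [ 1.1 -5.3  5.7]
```

Still sliding at 5 N, so I keep pushing until the stop is felt.

```bash
python3 -m crank '[[[0,-0.07,0],0],[[0,0,0],0]]'
python3 -m crank '[[[0,-0.07,0],0],[[0,0,0],0]]'
python3 -m crank '[[[0,-0.07,0],0],[[0,0,0],0]]'
python3 -c "
from h import *
tcp()"
```

```text
time: 12.0
ee_pos: [0.5753, 0.0533, 0.0247]
eef_rot: [0.993, 0.121, 0.0, 0.0]
ft_force: [1.8, -4.8, 5.3]
width: 0.0005
grip_force: 3.1
time: 12.25
ee_pos: [0.5748, 0.0554, 0.0247]
eef_rot: [0.993, 0.121, 0.0, 0.0]
ft_force: [0.6, -5.6, 4.3]
width: 0.0003
grip_force: 3.1
time: 12.5
ee_pos: [0.5743, 0.0575, 0.0247]
eef_rot: [0.993, 0.121, 0.0, 0.0]
ft_force: [1.7, -5.6, 5.3]
width: 0.0008
grip_force: 3.1
t 12.50 tcp jig [43.   5.5] z 24.7 yaw-jig -0.01 tilt [ 0.0004 -0.0006] w 0.8 F [ 1.7 -5.6  5.3]
```

```bash
python3 -m crank '[[[0,-0.07,0],0],[[0,0,0],0]]' | grep -E 'ee_pos|ft'
python3 -m crank '[[[0,-0.07,0],0],[[0,0,0],0]]'| grep -E 'ee_pos|ft'
python3 -m crank '[[[0,-0.07,0],0],[[0,0,0],0]]'| grep -E 'ee_pos|ft'
python3 - <<'E'
from h import *
tcp(); im=vision.camera('side');cv2.imwrite('pics/s4.png',cv2.resize(im[150:260,220:330,::-1],None,fx=5,fy=5))
E
```

```text
ee_pos: [0.5742, 0.0577, 0.0248]
ft_force: [2.7, -9.8, 5.4]
ee_pos: [0.5742, 0.0578, 0.0248]
ft_force: [4.5, -14.9, 5.4]
ee_pos: [0.5742, 0.0578, 0.0248]
ft_force: [5.0, -20.9, 6.1]
t 13.25 tcp jig [42.9  5.9] z 24.8 yaw-jig -0.27 tilt [ 0.002  -0.0066] w 0.6 F [  5.  -20.9   6.1]
```

View pics/s4.png

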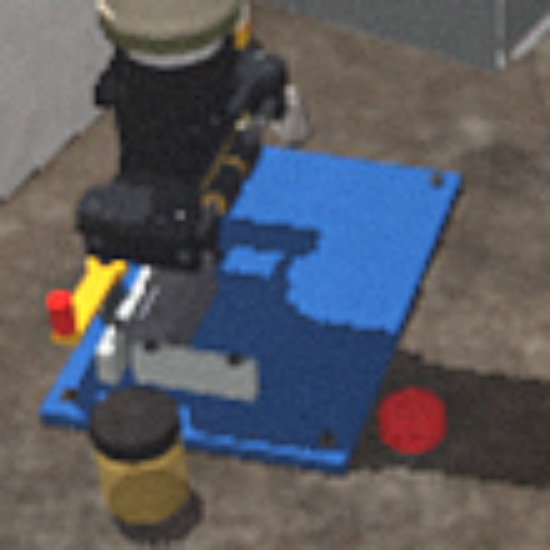

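The side view shows the block's end against the stop at crop (165,340), and the force jump to 21 N confirms it. The keeper is untouched. Next is a light squeeze on the long side to make sure the block is flush.

```bash
python3 -m crank '[[[0,0.3,0],0],[[0,0.5,0],0],[[0,0,-0.8],0],[[0,0,-0.9],0],[[0,0,-0.8],0],[[-0.7,-0.5,0],0],[[-0.7,-0.7,0],0],[[-0.7,-0.7,0],0],[[0,0,0.8],0],[[0,0,0.9],0],[[0,0,0.7],0],[[0,0,0],0]]' 0.6
python3 -m crank '[[[0.4,0,0],0],[[0.4,0,0],0],[[0.2,0,0],0],[[0,0,0],0]]'
python3 -c "
from h import *
tcp()"
```

```text
time: 14.8
ee_pos: [0.5019, 0.081, 0.0261]
eef_rot: [0.993, 0.122, -0.002, -0.0]
ft_force: [0.7, 0.3, 0.6]
width: 0.0522
grip_force: 0.0
time: 15.3
ee_pos: [0.5331, 0.0884, 0.0277]
eef_rot: [0.993, 0.121, 0.0, -0.0]
ft_force: [0.2, 0.5, 0.4]
width: 0.0523
grip_force: 0.0
t 15.30 tcp jig [10.4 45.5] z 27.7 yaw-jig 0.02 tilt [0.0003 0.0003] w 52.3 F [0.2 0.5 0.4]
```

```bash
python3 -m crank '[[[0.2,0,0],0],[[0.07,0,0],0],[[0,0,0],0]]'| grep -E 'ee_pos|ft'
python3 -m crank '[[[0.05,0,0],0],[[0,0,0],0]]'| grep -E 'ee_pos|ft'
python3 -m crank '[[[0.05,0,0],0],[[0,0,0],0]]'| grep -E 'ee_pos|ft'
python3 -c "
from h import *
tcp()"
```

```text
ee_pos: [0.5404, 0.0901, 0.0275]
ft_force: [-0.3, -0.2, 0.1]
ee_pos: [0.5407, 0.0902, 0.0273]
ft_force: [-5.0, -1.3, 5.2]
ee_pos: [0.5408, 0.0903, 0.027]
ft_force: [-10.7, -2.7, 7.8]
t 16.18 tcp jig [18.4 45.4] z 27.0 yaw-jig 0.06 tilt [-0.005 -0.002] w 52.3 F [-10.7  -2.7   7.8]
```

The block is seated. Before reaching behind the keeper I check the clearance to the wall and pipe.

```bash
python3 -m crank '[[[-0.6,0,0],0],[[-0.8,0,0],0],[[0,0,-0.8],0],[[0,0,-0.9],0],[[0,0,-0.9],0],[[0,0,-0.9],0],[[0,0,0],0]]' 0 | grep ee_pos
python3 - <<'E'
from h import *
s=tcp();print(np.round(s['joint_positions'],2))
for px in ([260,38],[260,46],[260,90],[200,95]):
    print(px,[np.round(onplane('top',[px],z)[0],3).tolist() for z in(0,.1,.2,.3,.4,.5)])
# pipe from side view at cols ~ 200,117 -> intersect with top
for px in([180,120],[140,143]): print('side',px,[np.round(onplane('side',[px],z)[0],3).tolist() for z in(.2,.3,.4,.5)])
im=vision.camera('top');cv2.imwrite('pics/t5.png',cv2.resize(im[110:230,230:390,::-1],None,fx=5,fy=5))
E
```

```text
ee_pos: [0.5038, 0.0809, 0.1345]
t 17.05 tcp jig [-19.8  45.2] z 134.5 yaw-jig 0.01 tilt [ 0.0039 -0.0001] w 1.1 F [ 0.6  0.8 -0.4]
[ 0.39  0.22 -0.7   1.84  0.15  1.13 -1.7 ]
[260, 38] [[0.948, 0.194, 0.0], [0.894, 0.181, 0.1], [0.839, 0.168, 0.2], [0.785, 0.155, 0.3], [0.73, 0.142, 0.4], [0.675, 0.129, 0.5]]
[260, 46] [[0.92, 0.194, 0.0], [0.868, 0.181, 0.1], [0.815, 0.168, 0.2], [0.763, 0.154, 0.3], [0.71, 0.141, 0.4], [0.658, 0.128, 0.5]]
[260, 90] [[0.771, 0.192, 0.0], [0.729, 0.179, 0.1], [0.687, 0.166, 0.2], [0.646, 0.153, 0.3], [0.604, 0.14, 0.4], [0.562, 0.127, 0.5]]
[200, 95] [[0.759, 0.38, 0.0], [0.718, 0.353, 0.1], [0.677, 0.327, 0.2], [0.636, 0.3, 0.3], [0.595, 0.274, 0.4], [0.554, 0.247, 0.5]]
side [180, 120] [[0.961, -0.032, 0.2], [0.807, 0.103, 0.3], [0.652, 0.239, 0.4], [0.498, 0.374, 0.5]]
side [140, 143] [[0.967, 0.15, 0.2], [0.812, 0.258, 0.3], [0.657, 0.365, 0.4], [0.502, 0.473, 0.5]]
```

View pics/t5.png

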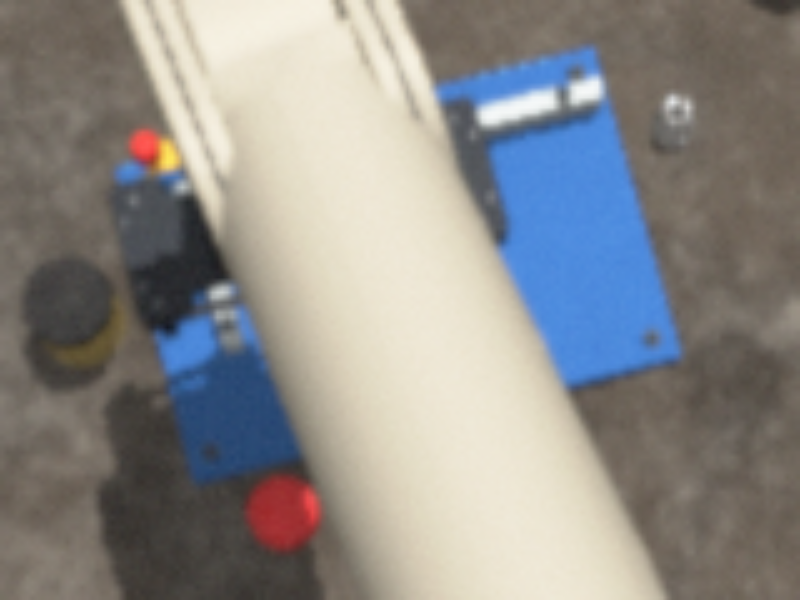

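The arm hides the seated block, but the knob at crop (145,147), jar, cap and collet haven't moved. The pipe is at x≈0.76, z≈0.31. I'll turn the tool 90° and hook the knob with the outer finger so the wrist stays away from the wall.

```bash
python3 -m crank '[[[0,0,0],-1],[[0,0,0],-1],[[0,0,0],-1],[[0,0,0],-1],[[0,0,0],-1],[[0,0,0],-1],[[0,0,0],-1],[[0,0,0],-1],[[0,0,0],-1],[[0,0,0],-1],[[0,0,0],-1],[[0,0,0],-0.25]]' 1 | grep ee_pos
python3 -m crank '[[[0.7,0.65,0],0],[[0.7,0.65,0],0],[[0.7,0.65,0],0],[[0.65,0.7,0],0],[[0,0,0],0]]' | grep ee_pos
python3 - <<'E'
from h import *
s=tcp();print(np.round(s['joint_positions'],2))
im=vision.camera('wrist')[:,:,::-1].copy();cv2.imwrite('pics/w6.png',im)
im=vision.camera('top')[:,:,::-1].copy();hsv=cv2.cvtColor(im,cv2.COLOR_BGR2HSV);H,S=hsv[...,0],hsv[...,1]
E
```

```text
ee_pos: [0.502, 0.0806, 0.1316]
ee_pos: [0.5595, 0.1821, 0.1317]
t 19.23 tcp jig [ 58.7 130. ] z 131.7 yaw-jig 90.06 tilt [-0.0012  0.0014] w 87.1 F [-0.1  0.8 -0.5]
[ 0.3   0.46 -0.88  1.64  0.37  1.22 -0.41]
```

View pics/w6.png

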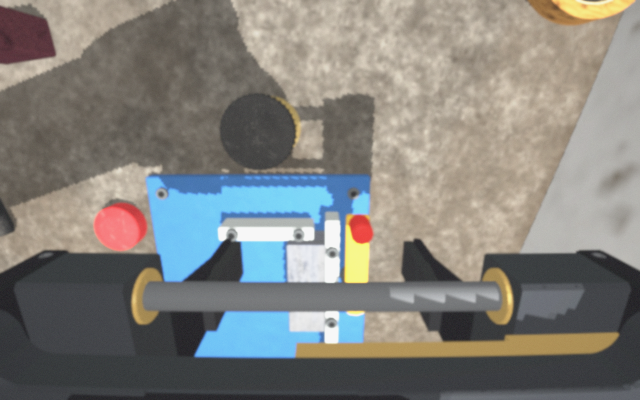

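The wrist view shows the block seated in the corner (305,285) against the stop (row 232) and the fence (column 332). The red knob at (361,229) lies between the open fingers.

```bash
python3 - <<'E'
from h import *
s=sensors.read_state();im=cv2.imread('pics/w6.png');hsv=cv2.cvtColor(im,cv2.COLOR_BGR2HSV);H,S=hsv[...,0],hsv[...,1]
m=((H<6)|(H>174))&(S>150);m[:,:300]=0;m[:,420:]=0;m[260:]=0;m[:180]=0
p=np.argwhere(m).mean(0)[::-1];print(p,J(onplane('wrist',[p],.073,s)))
print('block/fence/stop',np.round(J(onplane('wrist',[[286,245],[325,285]],.046,s)),1),np.round(J(onplane('wrist',[[325,300],[300,242]],.038,s)),1))
for t in range(0,90,8):
    pass
th=np.radians([0,8,16,24,32,40,48,56,64,72,80,84,88.5]);sn=th/(np.pi/2)
k=np.c_[85-70*np.sin(th),55+70*np.cos(th)]
q=k+np.c_[8*np.cos(th)-43.5-5*sn,8*np.sin(th)+9.5-6*(1-sn)]
print(np.round(q,1).tolist());print('rows [dy,dx]/30:',np.round(np.diff(q,axis=0)[:,::-1]/30,2).tolist())
E
```

```text
[360.76293103 228.92887931] [[ 86.8718817  121.14962219]]
block/fence/stop [[29.6 96.5]
 [61.6 59.6]] [[61.8 39.6]
 [40.5 95.7]]
[[49.5, 128.5], [39.2, 129.5], [29.0, 129.1], [19.0, 127.3], [9.4, 124.2], [0.4, 119.9], [-7.8, 114.5], [-15.2, 108.0], [-21.5, 100.6], [-26.6, 92.5], [-30.5, 83.9], [-31.9, 79.4], [-33.2, 74.2]]
rows [dy,dx]/30: [[0.03, -0.34], [-0.01, -0.34], [-0.06, -0.33], [-0.1, -0.32], [-0.14, -0.3], [-0.18, -0.27], [-0.22, -0.24], [-0.25, -0.21], [-0.27, -0.17], [-0.29, -0.13], [-0.15, -0.05], [-0.17, -0.04]]
```

```bash
python3 -m crank '[[[0,0,0.7],0],[[0,0,0.8],0],[[0,0,0.6],0],[[0,0,0],0],[[-0.05,-0.3,0],0],[[0.03,-0.34,0],0],[[0,-0.34,0],0],[[-0.06,-0.33,0],0],[[-0.1,-0.32,0],0],[[0,0,0],0]]' | grep -E 'ee_pos|ft'
python3 - <<'E'
from h import *
tcp();im=vision.camera('wrist')[:,:,::-1].copy();cv2.imwrite('pics/w7.png',im)
E
```

```text
ee_pos: [0.5128, 0.1623, 0.0695]
ft_force: [-0.2, 1.1, 0.0]
t 20.57 tcp jig [  8.6 122.1] z 69.5 yaw-jig 90.00 tilt [-0.0006 -0.0007] w 86.5 F [-0.2  1.1  0. ]
```

View pics/w7.png

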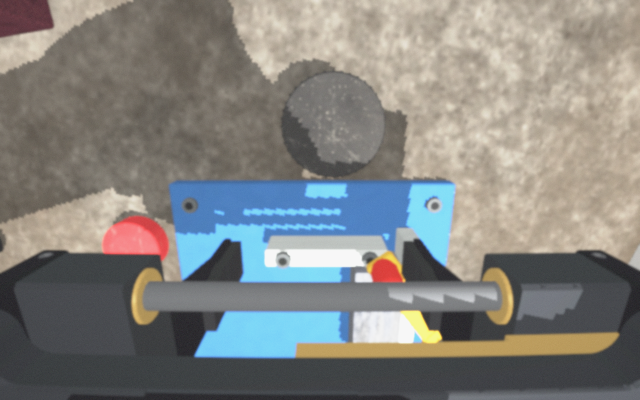

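The keeper has swung about 30°, with the knob at (385,268) against the outer finger. I continue along the arc.

```bash
python3 -m crank '[[[-0.08,-0.28,0],0],[[-0.18,-0.27,0],0],[[-0.22,-0.24,0],0],[[-0.25,-0.21,0],0],[[-0.27,-0.17,0],0],[[-0.29,-0.13,0],0],[[-0.15,-0.05,0],0],[[-0.1,-0.02,0],0],[[0,0,0],0]]' | grep -E 'ee_pos|ft'
python3 - <<'E'
from h import *
tcp();im=vision.camera('top')[:,:,::-1].copy();hsv=cv2.cvtColor(im,cv2.COLOR_BGR2HSV);H,S=hsv[...,0],hsv[...,1]
for nm,m in(('red',((H<6)|(H>174))&(S>150)),('yel',(H>18)&(H<32)&(S>150))):
    m=m.copy();m[:110]=0;m[230:]=0;m[:,:230]=0;m[:,390:]=0
    n,l,st,ce=cv2.connectedComponentsWithStats(m.astype(np.uint8))
    for i in range(1,n):
        if st[i,4]>4: print(nm,st[i],J(onplane('top',[ce[i]],.06)))
E
```

```text
ee_pos: [0.4848, 0.1078, 0.0694]
ft_force: [-0.0, -0.2, -1.3]
t 21.75 tcp jig [-31.8  75.9] z 69.4 yaw-jig 90.00 tilt [-0.0005 -0.0004] w 86.9 F [-0.  -0.2 -1.3]
red [280 205  14  15 154] [[-136.56202444  100.3010737 ]]
```

```bash
python3 -m crank '[[[-0.08,-0.03,0],0],[[0,0,0],0]]' | grep -E 'ee_pos|ft'
python3 -m crank '[[[0.6,0,0],0],[[0.6,0,-0.3],0],[[0,0,-0.9],0],[[0,0,-0.9],0],[[-0.3,-0.9,-0.9],0],[[-0.3,-0.9,-0.9],0],[[0,-0.9,-0.5],0],[[0,-0.9,0],0],[[0,0,0],0]]' | grep -E 'ee_pos|ft'
python3 - <<'E'
from h import *
tcp();a_=vision.camera('wrist')[:,:,::-1];b=vision.camera('side')[:,:,::-1].copy()
b=cv2.resize(b[150:260,220:330],None,fx=4,fy=4)
o=np.zeros((580,800,3),np.uint8);o[:250,:400]=cv2.resize(a_,(400,250));o[130:570,360+40-0:400+400]=b[:,:400];cv2.imwrite('pics/f8.png',o);cv2.imwrite('pics/w8.png',a_)
E
```

```text
ee_pos: [0.4845, 0.1056, 0.0695]
ft_force: [0.7, 0.3, -0.8]
ee_pos: [0.3746, 0.097, 0.2021]
ft_force: [0.5, -0.0, -0.7]
t 23.18 tcp jig [-141.3   91.9] z 202.1 yaw-jig 90.02 tilt [ 0.0018 -0.0031] w 87.3 F [ 0.5 -0.  -0.7]
```

View pics/f8.png

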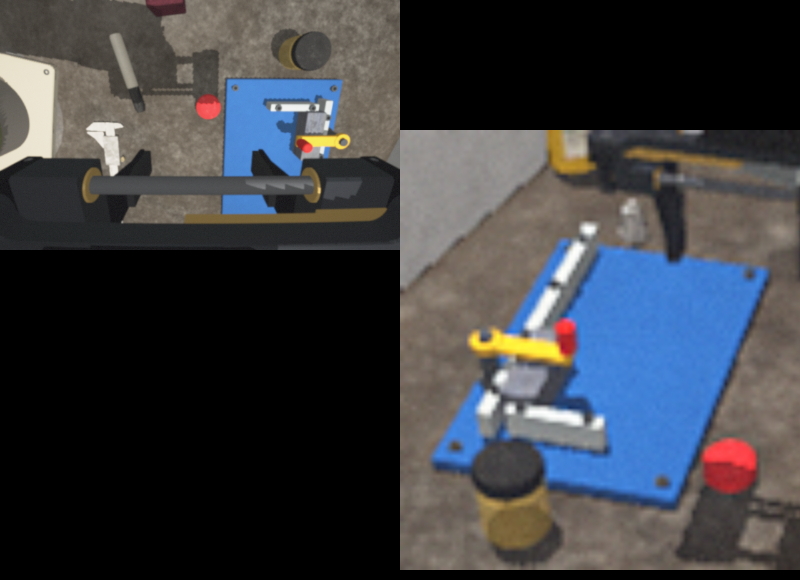

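The keeper now lies across the seated block, with the knob at (305,146) in the wrist view. The jar, cap and collet are in place. One numeric check of the arm angle and the block position before handing in.

```bash
python3 - <<'E'
from h import *
s=sensors.read_state();im=cv2.imread('pics/w8.png');hsv=cv2.cvtColor(im,cv2.COLOR_BGR2HSV);H,S,V=[hsv[...,i] for i in range(3)]
m=((H>18)&(H<32)&(S>150)&(V>100));m[:,:450]=0;m[250:]=0;m[:190]=0
c=biggest(m);w=J(onplane('wrist',c,.059,s)).astype(np.float32)
v=cv2.fitLine(w,cv2.DIST_L2,0,.01,.01).ravel();print('arm line dir deg from jig x',np.degrees(np.arctan2(v[1],v[0])),w.min(0),w.max(0))
k=((H<6)|(H>174))&(S>150);k[:,:460]=0;k[:,520:]=0;k[260:]=0;k[:200]=0
p=np.argwhere(k).mean(0)[::-1];print('knob',J(onplane('wrist',[p],.073,s)))
cv2.imwrite('pics/w8c.png',cv2.resize(im[140:260,440:570],None,fx=4.5,fy=4.5,interpolation=cv2.INTER_CUBIC))
E
```

```text
arm line dir deg from jig x -5.5634766 [12.230523 42.80084 ] [100.7828    68.604515]
knob [[19.40691858 54.11194233]]
```

View pics/w8c.png

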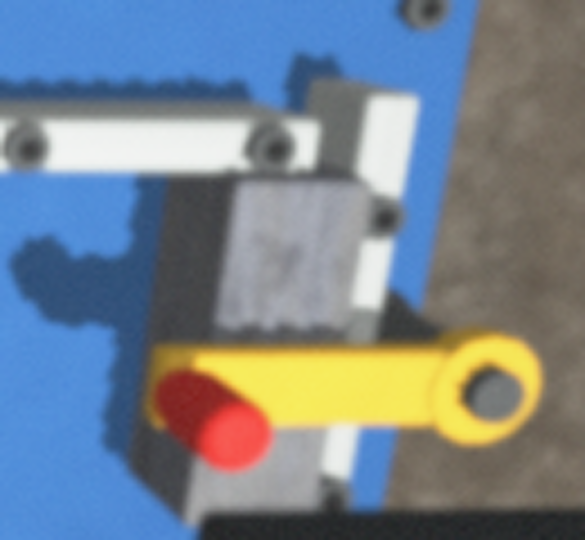

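```bash
python3 - <<'E'
from h import *
s=sensors.read_state()
f=lambda l:[(440+x/4.5,140+y/4.5) for x,y in l]
for n,l,z in(('upper edge',[(195,350),(435,345)],.059),('lower edge',[(275,427),(430,425)],.059),('pivot, fence edge',[(493,385),(365,120)],.059),('stop inner edge',[(10,172),(310,172)],.038),('fence inner',[(365,100),(328,480)],.038),('block edge stop side',[(240,180),(360,183)],.046),('block left',[(232,185),(215,330)],.046)):
    w=J(onplane('wrist',f(l),z,s));d=w[1]-w[0];print(n,np.round(w,1).tolist(),'deg',round(np.degrees(np.arctan2(d[1],d[0])),1))
E
```

```text
upper edge [[21.2, 64.6], [75.4, 65.8]] deg 1.2
lower edge [[42.2, 46.3], [78.0, 46.7]] deg 0.6
pivot, fence edge [[90.7, 56.3], [50.4, 116.0]] deg 124.1
stop inner edge [[-16.5, 99.8], [52.7, 100.1]] deg 0.3
fence inner [[62.7, 116.7], [70.2, 23.8]] deg -85.4
block edge stop side [[32.4, 100.0], [59.9, 99.5]] deg -1.1
block left [[30.7, 98.8], [32.0, 64.9]] deg -88.0
```

```bash
python3 -c "
from bench import r
print(r.close_job())"
```

```text
the job is handed in; nothing more can be done
None
```

The job is handed in, with no verdict returned: by camera and contact force the block is flush against fence and stop, the keeper is swung to about 90° over it, and the jar, cap and collet look unmoved.

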